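# Wedge the rocking drawer chest

### The job

The small drawer chest on the leatherworker's bench rocks, because its far left foot (seen from the robot) has lost its rubber pad. Using only the fingertips and without picking anything up, push the loose wooden wedge, thin end first, in under that foot just until the chest no longer rocks and still stands level; try it by pressing on the corner of the top above that foot. The program finishes while holding: fingertips pressing straight down on that corner with about a kilogram of weight and the chest not giving, standing where it stood, the other things on the bench left alone.

Things in the scene. Friction and masses are not known exactly. Their poses are not given: they have to be found in the camera images.
- chest: Wooden drawer chest, loose, about 3.5 kg, 220 mm deep (x), 300 mm wide (y), flat top 115 mm above the bench, case bottom at 30 mm. Four round feet, 32 mm across, 90 mm (x) and 130 mm (y) from the middle; it stands level on three of them. Origin: bench level under its middle; x away from the robot toward the drawer fronts (on its far side), y to the robot's left, z up. Over 10 N is needed to slide it.
- short_foot (a point): Point on the axis of the short far left foot (black plastic, flat underside), at (+90, +130) mm in the chest's frame, 20 mm above the bench. Its underside hangs an unknown 6 to 10 mm above the bench; unwedged, the corner above starts to give at 3 to 5 N and goes down 2 to 5 mm under a 10 N press (by the whole gap under 20 N), its top edging sideways.
- press_spot (a point): Point on the chest's top face above the short foot, at (+80, +120, +115) mm in the chest's frame: 30 mm in from both edges of the far left corner. Where to press.
- wedge: Beech wedge, 150 mm long, 50 mm wide, about 0.09 kg, flat on the bench left of the chest. It tapers evenly from a 24 mm high back face to a 2 mm thin end. Origin: centre of its underside; x points along it to the thin end (back face 75 mm behind the origin), z up. It starts pointing within about 20 degrees of square to the chest's left side.
- tin: Round tin of wax with a yellow lid, 66 mm across, 26 mm high, standing on the near right of the chest's top. Leave alone. Origin: centre of its underside.
- jar: Red jar with black cap, 56 mm across, 70 mm high. Leave alone. Origin: centre of its underside.
- spool: Orange thread spool, 54 mm across, 55 mm high. Leave alone. Origin: centre of its underside.
- die: Strap-end cutting die with blue plate, 72 x 43 mm, 36 mm high. Leave alone. Origin: centre of its underside.
- awl: Awl with dark wooden handle, about 160 mm long, lying on the bench. Leave alone. Origin: centre of its underside, x along the blade.
- brush: Brush with wooden handle, about 180 mm long, lying on the bench. Leave alone. Origin: centre of its underside, x along it.
- template: Flat plywood strap-end template, 168 x 55 x 6 mm. Leave alone. Origin: centre of the underside of its straight part.
- maul: White plastic maul standing on its head, 60 mm across, 205 mm high. Leave alone. Origin: centre of its underside.

How it is judged:
By the outcome, as a careful person would: the job done as asked, in the order asked, and still so for the second after the job is handed in, while the arm keeps its last pose, push and grip.
It also fails if it takes over 64 s, if anything falls off the work surface, if the arm or the gripper's body presses on something with over 40 N, if the wrist force passes 120 N, or if a joint passes its speed limit or range.

### The arm

A 6-joint arm with a two-finger parallel gripper is mounted at the origin on the work surface. World frame = base frame: x ahead of the robot, y to its left, z up, the work surface at z = 0. Lengths are in m, angles in rad, forces in N, time in s.
With the tool pointing down it reaches from about 0.35 to 0.975 m from the base axis. Payload 4.9 kg.
Tool frame: the origin (TCP) lies where the fingers leave the gripper's body, on its centre line; the fingertips stand 73 mm ahead of it and the grasp point (between the pads) lies 54 mm ahead of it; z points along the fingers, y is the direction in which the jaws open and shut (so a half turn about z gives the same grasp; the last joint's range is limited). The gripper opens to 85 mm and grips with 20 to 120 N. Pads are 22 mm wide; open, the fingers measure 114 mm over their backs; the gripper's body (76 mm by 85 mm) begins 54 mm behind the grasp point. The pads swing forward as they close: fully open they stand 13 mm farther back than shut.
Start: joints at [-1.451, 0.053, 1.613, -0, 1.476, -0.119], TCP at [0.148, -0.607, 0.304] pointing down, gripper open.
Joint ranges: [-3.01, 3.01], [-1.01, 2.22], [0.06, 2.58], [-1.02, 4.17], [0.09, 2.62], [-3.14, 3.14]. Speed limits (rad/s): [2.57, 2.57, 3.14, 3.14, 3.14, 3.14].

### API

Orientations are given as a rotation vector (axis times angle).
In Python, from station import monitor, vision, workorder gives the robot as it stands.
- The arm moves only by the tool arm_command, never from a script. Its argument "rows" is text: rows parted by semicolons, each of 6 numbers parted by spaces: the shift along the world's x, y, z in mm, then the turn, a rotation vector about the world's x, y, z in degrees. In form: tx ty tz wx wy wz; .... A call has 1 to 12 rows; each row is the pose to reach, as a shift and turn from the pose measured when the call began; what a row does not reach only later rows make up. A row lasts 1/8 s, in which the tool goes at most 62.5 mm and 10.7 degrees, less where a joint would pass 70% of its speed; a pose out of reach is approached as far as the arm can. A call with a gripper value outside its range is refused whole. "jaw" is the opening, from 0 (shut) to 1 (fully open), set as the call begins (left out, the last holds). The fingers move at their own pace and stop on an object; "squeeze" is the grip in N (left out, the last holds). Time passes only in rows, so rows that repeat a pose let the fingers close. It gives the time, the measured TCP pose, the force and the opening at its end, in the units of the state.
- monitor.get_obs(): the state, without advancing time (a new reading comes with each control period).
- vision.get_image(name): name is "scene" or "top" or "wrist"; returns a dict with "frame" (480x640x3 uint8, red, green, blue), "vfov" (degrees; the focal length in pixels is half the picture's height over the tangent of half this angle, whatever the lens; pixels are square), "cx", "cy" (the principal point, pixels), "distortion" ([k1, k2, p1, p2, k3] as OpenCV has them; the pictures are not rectified), "R" (3x3) and "t" (3): a world point X has camera coordinates R X + t; the wrist camera has in their place "T_tool_cam" (4x4, takes a point from camera to tool coordinates, whose origin is the TCP and whose axes are the flange's). Camera axes: x right, y down, z forward; pixel columns grow to the right and rows downward; lengths in m; the calibration is good to about 2 mm. A picture is of the moment at which its call begins: read the wrist's pose just before it. There is no depth.
- workorder.finish_job(): hands the job in, once; it reports no verdict.
The state is a dict: "t": time; "q": joint angles; "dq": joint speeds; "effort": joint torques, N m; "tool_pos": TCP position; "tool_rot": TCP orientation; "contact_force": force on the tool from outside, world axes, zero at the start; "wrist_torque": the same for the moment, N m; "opening": finger opening in m.
Only numpy, scipy, OpenCV 4.12 (cv2) and the standard library are available. Lean on these libraries where they do the work, as an engineer would, in place of code of your own. Each camera call takes 0.05 s, during which the arm holds its last target. There are 200 camera calls.

## Working session

There is one attempt and no reset: what is moved stays moved. The work goes in short steps, Python scripts to look and compute and a tool call to move; the robot and the scene stay as the last step left them, time stands still between calls to the robot, and variables do not carry over. Pictures are saved under pics/ and viewed, about 8 in all and at most 12, crops included, and the job is handed in when it is done.

Besides the shell and the picture viewer there is one more tool, called by a JSON object that holds its "fn" and its "kwargs". arm_command: Moves the arm, as the interface text tells. Its arguments: {"type":"object","properties":{"rows":{"type":"string"},"jaw":{"type":"number"},"squeeze":{"type":"number"}},"required":["rows"]}

```bash
ls; mkdir -p pics
cat > h.py <<'E'
import numpy as np, cv2
from station import monitor, vision, workorder
def cam(n):
    if n=="wrist": o=monitor.get_obs()
    d=vision.get_image(n)
    f=240/np.tan(np.radians(d["vfov"])/2)
    K=np.array([[f,0,d["cx"]],[0,f,d["cy"]],[0,0,1]])
    if n=="wrist":
        T=np.eye(4);T[:3,:3]=cv2.Rodrigues(np.array(o["tool_rot"]))[0];T[:3,3]=o["tool_pos"]
        C=np.linalg.inv(T@np.array(d["T_tool_cam"]));R,t=C[:3,:3],C[:3,3]
    else: R,t=np.array(d["R"]),np.array(d["t"])
    return dict(im=d["frame"],K=K,D=np.array(d["distortion"]),R=R,t=t)
def px2w(c,uv,z):
    p=cv2.undistortPoints(np.array(uv,float).reshape(-1,1,2),c["K"],c["D"]).reshape(-1,2)
    r=np.c_[p,np.ones(len(p))]@c["R"]; o=-c["R"].T@c["t"]
    return o+r*((np.broadcast_to(z,len(p))-o[2])/r[:,2])[:,None]
def w2px(c,X):
    return cv2.projectPoints(np.array(X,float).reshape(-1,1,3),cv2.Rodrigues(c["R"])[0],c["t"],c["K"],c["D"])[0].reshape(-1,2)
def save(c,name): cv2.imwrite("pics/"+name,c["im"][:,:,::-1])
def st():
    o=monitor.get_obs(); print(o["t"],np.round(o["tool_pos"],4),np.round(o["tool_rot"],3),np.round(o["contact_force"],2),o["opening"])
E
python3 - <<'E'
from h import *
import pickle
for n in("scene","top"):
    c=cam(n);save(c,n+"0.png");pickle.dump(c,open(n+"0.pkl","wb"));print(n,-c["R"].T@c["t"])
st()
E
```

```text
pics
scene [1.44254332 0.49007255 0.84056113]
top [ 0.3757237  -0.08216206  1.20443141]
0.1 [ 0.1478 -0.6068  0.3028] [-3.117 -0.374  0.   ] [-0.47 -0.42  0.35] 0.08550221403259953
```

View pics/scene0.png

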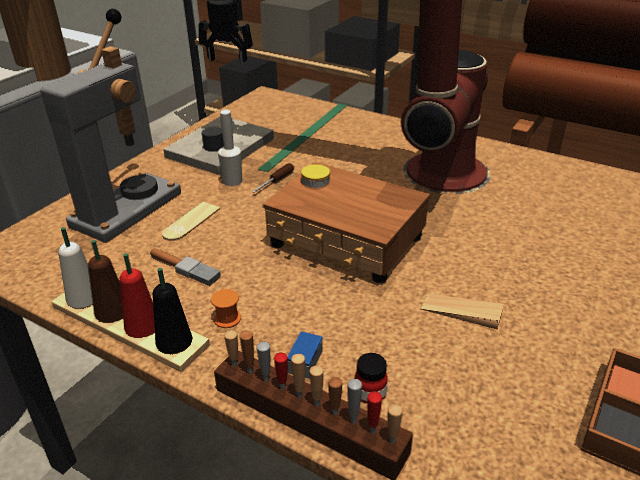

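View pics/top0.png

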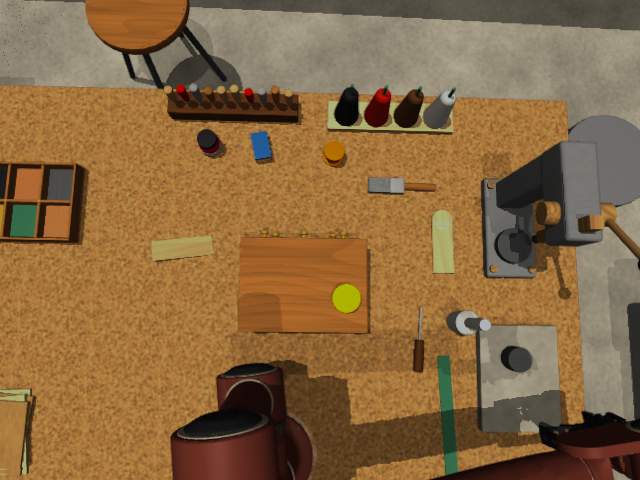

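The top view shows the chest top at about (239..368, 238..332) with its drawer fronts up. The wedge is at left: its back face is near x=152 and its thin end near (213, 236..256). I'll enlarge it for corners.

Run:
```python
from h import *
import pickle
c=pickle.load(open("top0.pkl","rb"));s=pickle.load(open("scene0.pkl","rb"))
a=cv2.resize(c["im"][225:345,140:380],None,fx=3.33,fy=3.33,interpolation=cv2.INTER_CUBIC)[:,:800]
b=cv2.resize(s["im"][225:345,360:520],None,fx=1.66*1,fy=1.66,interpolation=cv2.INTER_CUBIC)
b=cv2.resize(s["im"][285:335,410:510],None,fx=4,fy=4,interpolation=cv2.INTER_CUBIC)
b2=cv2.resize(s["im"][220:290,350:450],None,fx=2.857,fy=2.857,interpolation=cv2.INTER_CUBIC)
o=np.zeros((600,800,3),np.uint8);o[:a.shape[0],:a.shape[1]]=a
o[400:400+b.shape[0],:b.shape[1]]=b[:200];o[400:400+b2.shape[0],420:420+b2.shape[1]]=b2[:200]
cv2.imwrite("pics/z.png",o[:,:,::-1]);print(a.shape,b.shape,b2.shape)
```

```text
(400, 799, 3) (200, 400, 3) (200, 286, 3)
```

View pics/z.png

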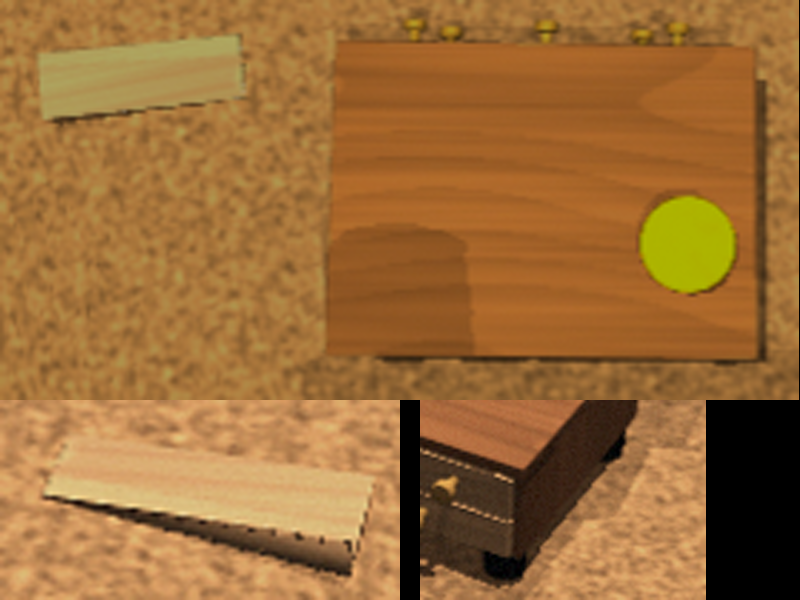

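Run:
```python
from h import *
import pickle
from scipy.optimize import least_squares as L
c=pickle.load(open("top0.pkl","rb"));s=pickle.load(open("scene0.pkl","rb"))
z=lambda p,f,o:(np.array(p)+.5)/f-.5+o
P=lambda v,X:np.c_[v[0]+np.cos(v[2])*X[:,0]-np.sin(v[2])*X[:,1],v[1]+np.sin(v[2])*X[:,0]+np.cos(v[2])*X[:,1],X[:,2]]
ch=np.array([[.11,.15,.115],[.11,-.15,.115],[-.11,-.15,.115],[-.11,.15,.115]])
chp=z([(336,41),(754,47),(757,358),(328,355)],3.33,[140,225])
r=L(lambda v:(w2px(c,P(v,ch))-chp).ravel(),[.4,0,0]);print("chest",r.x,np.degrees(r.x[2]),r.fun.round(1))
v=r.x
# scene corner: (524,468)->b2 top FL corner (104,68)
print("scene FL pred",w2px(s,P(v,ch[:1])),"meas",z([(104,68)],2.857,[350,220]))
# wedge pts x to thin (thin toward -y world => yaw -90)
w=np.array([[-.075,.025,.024],[-.075,-.025,.024],[.075,.025,.002],[.075,-.025,.002]])
wp=z([(39,54),(42,121),(240,36),(244,97)],3.33,[140,225])
ws=z([(352,142),(374,80),(44,97),(72,38)],4,[410,285])
for nm,f in(("top",lambda v:(w2px(c,P(v,w))-wp).ravel()),("scene",lambda v:(w2px(s,P(v,w))-ws).ravel()),("both",lambda v:np.r_[(w2px(c,P(v,w))-wp).ravel(),(w2px(s,P(v,w))-ws).ravel()])):
    q=L(f,[.5,.35,-1.5]);print(nm,q.x,np.degrees(q.x[2]),q.fun.round(1))
print("foot,press",P(v,np.array([[.09,.13,0],[.08,.12,.115]])))
```

```text
chest [ 0.41776567 -0.07631683  0.00944387] 0.5410937674115519 [-0.4 -0.2  0.8 -0.6  0.6  0.3 -0.9  0.4]
scene FL pred [[385.89093492 242.43544634]] meas [[386.07682884 243.47619881]]
top [ 0.50902173  0.23582171 -1.42752821] -81.7913416369104 [-0.5  0.2  0.1 -0.4 -0.1 -0.2  0.5  0.4]
scene [ 0.5152063   0.23919445 -1.43345099] -82.13069212835236 [ 0.9  0.8  0.2 -0.1 -0.5 -0.2 -0.7 -0.7]
both [ 0.51159777  0.23768617 -1.43069866] -81.97299473594994 [-1.1 -0.9 -0.6 -1.5 -0.8 -1.2 -0.2 -0.5  0.8 -0.7  0.  -1.5 -0.5 -1.5
 -0.7 -1.9]
foot,press [[0.50653397 0.0545273  0.        ]
 [0.49662885 0.04443331 0.115     ]]
```

{"fn": "arm_command", "kwargs": {"rows": "0 0 50 0 0 0; 30 30 96 0 0 6; 70 70 96 0 0 14; 110 115 96 0 0 22; 150 160 96 0 0 30; 180 215 96 0 0 38; 210 270 96 0 0 46; 230 325 96 0 0 54; 250 380 96 0 0 62; 265 440 96 0 0 70; 280 500 96 0 0 78; 295 560 96 0 0 84", "jaw": 0.25, "squeeze": 40}}

```text
t: 1.6
tool_pos: [0.4427, -0.0448, 0.3984]
tool_rot: [-2.063, -2.368, 0.002]
contact_force: [0.3, -0.4, 0.1]
opening: 0.0215
```

{"fn": "arm_command", "kwargs": {"rows": "10 60 0 0 0 0; 20 120 0 0 0 0; 25 180 0 0 0 0; 30 240 0 0 0 0; 35 300 -10 0 0 0; 40 355 -40 0 0 0; 45 400 -80 0 0 0; 48 415 -130 0 0 0; 48 415 -150 0 0 0; 48 415 -150 0 0 0"}}

```text
t: 2.85
tool_pos: [0.49, 0.3692, 0.2466]
tool_rot: [-2.063, -2.367, 0.008]
contact_force: [0.4, -0.6, -0.5]
opening: 0.021
```

Run:
```python
from h import *
import pickle
st();c=cam("wrist");save(c,"w1.png");pickle.dump(c,open("w1.pkl","wb"));print(-c["R"].T@c["t"])
```

```text
2.85 [0.49   0.3692 0.2466] [-2.063 -2.367  0.008] [ 0.4  -0.57 -0.5 ] 0.021034406254880227
[0.4795481  0.4405384  0.31652086]
```

View pics/w1.png

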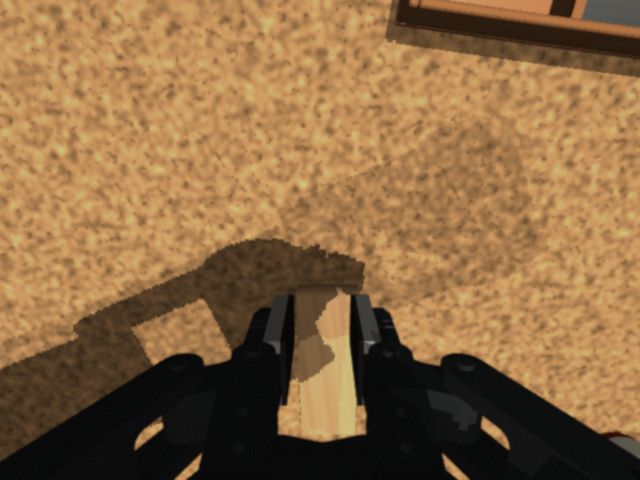

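The wrist view shows the wedge lined up between the fingers. Its back-face top corners are at about (297,287) and (349,290).

Run:
```python
from h import *
import pickle
c=pickle.load(open("w1.pkl","rb"))
p=px2w(c,[(297,287),(349,290),(300,433),(355,437)],.024);print(p)
print(w2px(c,[[.5006,.311,.024],[.49,.3692,.0]]))
b=px2w(c,[(323,288.5)],.024); print(b)
```

```text
[[0.47637445 0.31518182 0.024     ]
 [0.51674513 0.31829772 0.024     ]
 [0.49542329 0.18020317 0.024     ]
 [0.54326025 0.18282413 0.024     ]]
[[327.12776635 295.8987053 ]
 [323.9741174  215.1795252 ]]
[[0.49654435 0.31673384 0.024     ]]
```

{"fn": "arm_command", "kwargs": {"rows": "2 0 -55 0 0 0; 2 0 -110 0 0 0; 2 0 -150 0 0 0; 2 0 -165 0 0 0; 2 0 -165 0 0 0"}}

```text
t: 3.52
tool_pos: [0.494, 0.3695, 0.0855]
tool_rot: [-2.065, -2.367, -0.001]
contact_force: [0.5, -0.6, 1.6]
opening: 0.0215
```

{"fn": "arm_command", "kwargs": {"rows": "2 -14 -4 0 0 0; 4 -30 -4 0 0 0; 5 -40 -4 0 0 0; 6.5 -48 -4 0 0 0; 7.5 -56 -4 0 0 0; 9 -66 -4 0 0 0; 10.5 -76 -4 0 0 0; 10.5 -76 -4 0 0 0"}}

```text
t: 4.53
tool_pos: [0.5045, 0.2927, 0.0813]
tool_rot: [-2.066, -2.366, 0.0]
contact_force: [0.1, 0.2, 0.0]
opening: 0.0213
```

Run:
```python
from h import *
import pickle
st();c=cam("top");pickle.dump(c,open("top1.pkl","wb"))
s=cam("scene");pickle.dump(s,open("scene1.pkl","wb"))
a=cv2.resize(c["im"][225:285,140:300],None,fx=4,fy=4,interpolation=cv2.INTER_CUBIC)
b=cv2.resize(s["im"][240:340,370:530],None,fx=3.5,fy=3.5,interpolation=cv2.INTER_CUBIC)
o=np.zeros((600,640,3),np.uint8);o[:240,:640]=a;o[240:590,:560]=b
cv2.imwrite("pics/z1.png",o[:,:,::-1])
```

```text
4.525 [0.5045 0.2927 0.0813] [-2.066 -2.366  0.   ] [0.07 0.16 0.02] 0.02125434391619476
```

View pics/z1.png

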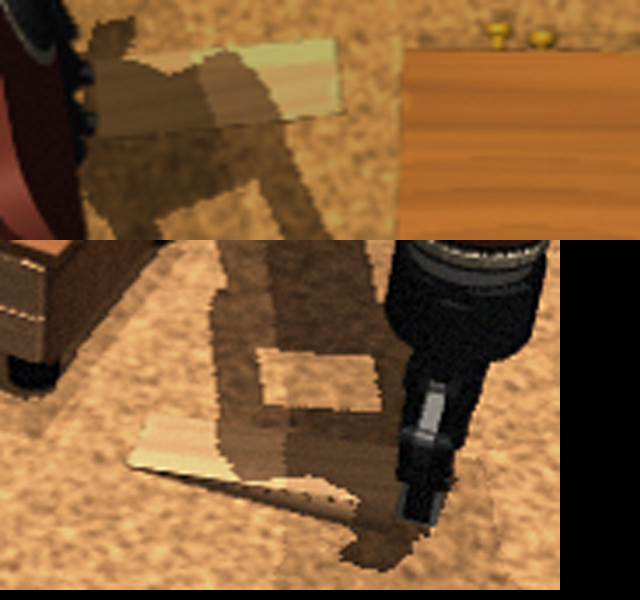

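Run:
```python
from h import *
import pickle
c=pickle.load(open("top1.pkl","rb"))
z=lambda p,f,o:(np.array(p)+.5)/f-.5+o
p=px2w(c,z([(338,38),(341,113)],4,[140,225]),.002);print(p,p.mean(0))
s=pickle.load(open("scene1.pkl","rb"))
q=px2w(s,z([(128,466-240),(147,418-240)],3.5,[370,240]),.002);print(q,q.mean(0))
print(px2w(s,z([(34,388-240)],3.5,[370,240]),0.008), "foot lower edge")
```

```text
[[0.5480243  0.13277737 0.002     ]
 [0.49903225 0.12864668 0.002     ]] [0.52352828 0.13071202 0.002     ]
[[0.55237651 0.13915108 0.002     ]
 [0.508146   0.1308437  0.002     ]] [0.53026125 0.13499739 0.002     ]
[[0.52397896 0.06431904 0.008     ]] foot lower edge
```

{"fn": "arm_command", "kwargs": {"rows": "0.7 -4.5 0 0 0 -0.7; 1.4 -9 0 0 0 -1.5; 2 -13.5 0 0 0 -2.2; 2.6 -18 0 0 0 -3; 3.1 -22.5 0 0 0 -3.7; 3.5 -27 0 0 0 -4.5; 3.9 -31.5 0 0 0 -5.2; 4.2 -36 0 0 0 -6; 4.5 -40.5 0 0 0 -6.7; 4.7 -45 0 0 0 -7.5; 4.7 -45 0 0 0 -7.5"}}

```text
t: 6.0
tool_pos: [0.5091, 0.2479, 0.0813]
tool_rot: [-2.216, -2.226, 0.0]
contact_force: [-0.6, 0.3, 0.1]
opening: 0.0212
```

Run:
```python
from h import *
import pickle
st();c=cam("top");pickle.dump(c,open("top2.pkl","wb"))
s=cam("scene");pickle.dump(s,open("scene2.pkl","wb"))
a=cv2.resize(c["im"][225:285,140:300],None,fx=4,fy=4,interpolation=cv2.INTER_CUBIC)
b=cv2.resize(s["im"][240:340,370:530],None,fx=3.5,fy=3.5,interpolation=cv2.INTER_CUBIC)
o=np.zeros((600,640,3),np.uint8);o[:240,:640]=a;o[240:590,:560]=b
cv2.imwrite("pics/z2.png",o[:,:,::-1])
```

```text
6.0 [0.5091 0.2479 0.0813] [-2.216 -2.226  0.   ] [-0.55  0.28  0.13] 0.02118102721202091
```

View pics/z2.png

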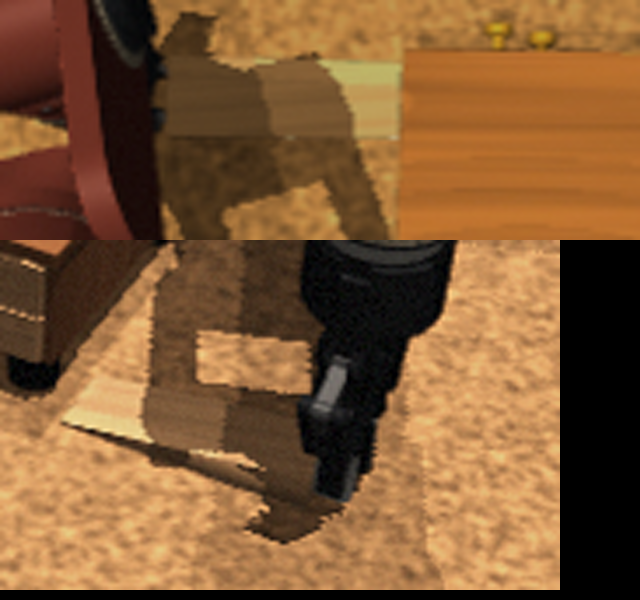

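Run:
```python
from h import *
import pickle
c=pickle.load(open("top2.pkl","rb"))
z=lambda p,f,o:(np.array(p)+.5)/f-.5+o
p=px2w(c,z([(398,62),(398,137.5)],4,[140,225]),.003);print(p,p.mean(0))
s=pickle.load(open("scene2.pkl","rb"))
q=px2w(s,z([(62,424-240),(90,378-240)],3.5,[370,240]),.002);print(q,q.mean(0))
```

```text
[[0.53294656 0.09308268 0.003     ]
 [0.48376678 0.09110059 0.003     ]] [0.50835667 0.09209164 0.003     ]
[[0.53852943 0.09035556 0.002     ]
 [0.49172509 0.08594355 0.002     ]] [0.51512726 0.08814956 0.002     ]
```

{"fn": "arm_command", "kwargs": {"rows": "0 -5 0 0 0 0; 0 -10 0 0 0 0; 0 -15 0 0 0 0; 0 -20 0 0 0 0; 0 -25 0 0 0 0; 0 -29 0 0 0 0; 0 -32 0 0 0 0; 0 -35 0 0 0 0; 0 -38 0 0 0 0; 0 -38 0 0 0 0"}}

```text
t: 7.35
tool_pos: [0.509, 0.2099, 0.0812]
tool_rot: [-2.216, -2.226, 0.001]
contact_force: [0.1, 0.1, -0.1]
opening: 0.0216
```

{"fn": "arm_command", "kwargs": {"rows": "0 -1 0 0 0 0; 0 -2 0 0 0 0; 0 -3 0 0 0 0; 0 -4 0 0 0 0"}}

```text
t: 7.85
tool_pos: [0.5089, 0.2059, 0.0811]
tool_rot: [-2.216, -2.226, 0.001]
contact_force: [0.5, 0.5, 0.7]
opening: 0.0218
```

{"fn": "arm_command", "kwargs": {"rows": "0 -1 0 0 0 0; 0 -2 0 0 0 0; 0 -3 0 0 0 0; 0 -3 0 0 0 0"}}

```text
t: 8.35
tool_pos: [0.5089, 0.2028, 0.0812]
tool_rot: [-2.216, -2.226, 0.001]
contact_force: [-0.8, -0.9, -0.5]
opening: 0.0214
```

{"fn": "arm_command", "kwargs": {"rows": "0 -1 0 0 0 0; 0 -2 0 0 0 0; 0 -3 0 0 0 0; 0 -3 0 0 0 0"}}

```text
t: 8.85
tool_pos: [0.509, 0.2007, 0.0813]
tool_rot: [-2.216, -2.225, -0.002]
contact_force: [0.6, 7.2, -0.8]
opening: 0.0215
```

{"fn": "arm_command", "kwargs": {"rows": "0 -1 0 0 0 0; 0 -2 0 0 0 0; 0 -2 0 0 0 0"}}

```text
t: 9.22
tool_pos: [0.509, 0.2001, 0.0815]
tool_rot: [-2.215, -2.222, -0.007]
contact_force: [0.3, 9.1, -1.3]
opening: 0.0211
```

{"fn": "arm_command", "kwargs": {"rows": "0 -1 0 0 0 0; 0 -2 0 0 0 0; 0 -2 0 0 0 0"}}

```text
t: 9.6
tool_pos: [0.509, 0.1998, 0.0817]
tool_rot: [-2.214, -2.22, -0.013]
contact_force: [0.5, 9.4, -1.1]
opening: 0.0216
```

{"fn": "arm_command", "kwargs": {"rows": "0 4 0 0 0 0; 0 12 0 0 0 0; 0 25 0 0 0 0; 0 40 20 0 0 0; 0 40 70 0 0 0; 0 40 125 0 0 0; 0 40 160 0 0 0; 0 40 160 0 0 0", "jaw": 0}}

```text
t: 10.6
tool_pos: [0.5107, 0.2409, 0.2462]
tool_rot: [-2.216, -2.223, -0.024]
contact_force: [0.8, 0.9, 0.5]
opening: -0.0
```

Run:
```python
from h import *
import pickle
st();c=cam("top");pickle.dump(c,open("top3.pkl","wb"))
s=cam("scene");pickle.dump(s,open("scene3.pkl","wb"))
c0=pickle.load(open("top0.pkl","rb"))
a=cv2.resize(c["im"][225:285,200:360],None,fx=4,fy=4,interpolation=cv2.INTER_CUBIC)
b=cv2.resize(s["im"][240:340,340:500],None,fx=3.5,fy=3.5,interpolation=cv2.INTER_CUBIC)
o=np.zeros((600,640,3),np.uint8);o[:240,:640]=a;o[240:590,:560]=b
cv2.imwrite("pics/z3.png",o[:,:,::-1])
# chest shift: phase correlation on part of the top
g=lambda k,sl:cv2.cvtColor(k["im"][sl],cv2.COLOR_RGB2GRAY).astype(np.float32)
s0=pickle.load(open("scene0.pkl","rb"))
sl=(slice(228,300),slice(290,378));print("top shift px",cv2.phaseCorrelate(g(c0,sl),g(c,sl),cv2.createHanningWindow((88,72),cv2.CV_32F)))
sl=(slice(180,270),slice(260,400));print("scene shift px",cv2.phaseCorrelate(g(s0,sl),g(s,sl),cv2.createHanningWindow((140,90),cv2.CV_32F)))
```

```text
10.6 [0.5107 0.2409 0.2462] [-2.216 -2.223 -0.024] [0.77 0.87 0.51] -3.506007208295598e-05
top shift px ((-0.04010326221689553, 0.023720169507626565), 0.9915447210088189)
scene shift px ((-0.027543058360578243, -0.07622278286895323), 0.929937822656867)
```

View pics/z3.png

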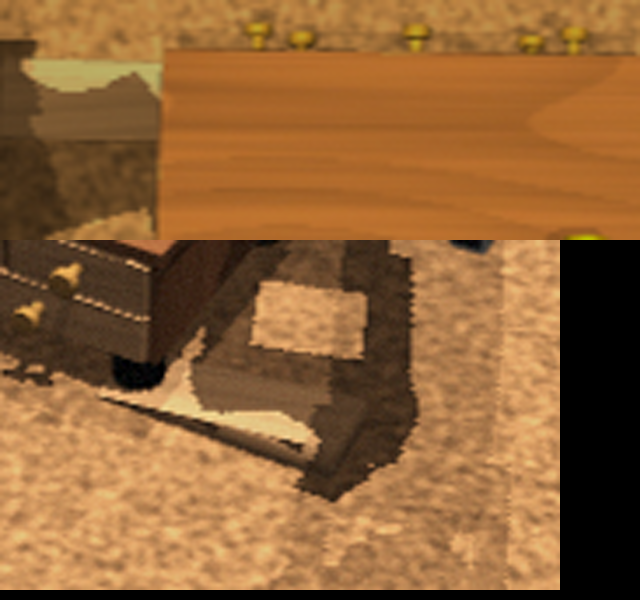

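{"fn": "arm_command", "kwargs": {"rows": "-4 -60 0 0 0 0; -8 -120 0 0 0 0; -12 -170 0 0 0 0; -12 -196 -10 0 0 0; -12 -196 -30 0 0 0; -12 -196 -47 0 0 0; -12 -196 -47 0 0 0; -12 -196 -47 0 0 0"}}

```text
t: 11.7
tool_pos: [0.4968, 0.0445, 0.1943]
tool_rot: [-2.212, -2.221, -0.012]
contact_force: [0.4, -0.3, 1.2]
opening: 0.0002
```

```bash
python3 -c "
from h import *
st();o=monitor.get_obs();R=cv2.Rodrigues(np.array(o['tool_rot']))[0];print(R[:,2],o['tool_pos']+.073*R[:,2])"
```

```text
11.7 [0.4968 0.0445 0.1943] [-2.212 -2.221 -0.012] [ 0.43 -0.29  1.21] 0.00022825549952584348
[ 2.02288710e-04  1.02384438e-02 -9.99947565e-01] [0.49681491 0.04527226 0.12126671]
```

{"fn": "arm_command", "kwargs": {"rows": "0 0 -1.5 0 0 0; 0 0 -3 0 0 0; 0 0 -4 0 0 0; 0 0 -4 0 0 0"}}

```text
t: 12.2
tool_pos: [0.4968, 0.0445, 0.1903]
tool_rot: [-2.212, -2.221, -0.012]
contact_force: [0.4, -0.4, -0.6]
opening: -0.0002
```

{"fn": "arm_command", "kwargs": {"rows": "0 0 -1 0 0 0; 0 0 -2 0 0 0; 0 0 -2 0 0 0"}}

```text
t: 12.58
tool_pos: [0.4967, 0.0445, 0.1881]
tool_rot: [-2.212, -2.221, -0.011]
contact_force: [0.1, -0.6, 0.4]
opening: -0.0001
```

{"fn": "arm_command", "kwargs": {"rows": "0 0 -0.5 0 0 0; 0 0 -1 0 0 0; 0 0 -1 0 0 0"}}

```text
t: 12.95
tool_pos: [0.4968, 0.0445, 0.1876]
tool_rot: [-2.212, -2.221, -0.011]
contact_force: [-2.1, 0.4, 5.0]
opening: -0.0
```

{"fn": "arm_command", "kwargs": {"rows": "0 0 -0.5 0 0 0; 0 0 -1 0 0 0; 0 0 -1 0 0 0"}}

```text
t: 13.32
tool_pos: [0.4969, 0.0445, 0.1876]
tool_rot: [-2.212, -2.221, -0.011]
contact_force: [-4.6, 0.2, 8.6]
opening: -0.0002
```

{"fn": "arm_command", "kwargs": {"rows": "-0.3 0 -1 0 0 0; -0.6 0 -1 0 0 0; -0.6 0 -1 0 0 0"}}

```text
t: 13.7
tool_pos: [0.4967, 0.0445, 0.1876]
tool_rot: [-2.212, -2.221, -0.012]
contact_force: [-3.1, 0.6, 6.7]
opening: -0.0
```

{"fn": "arm_command", "kwargs": {"rows": "-0.7 0 -1.2 0 0 0; -1.4 0 -1.7 0 0 0; -1.4 0 -1.7 0 0 0"}}

```text
t: 14.08
tool_pos: [0.4964, 0.0445, 0.1876]
tool_rot: [-2.214, -2.223, -0.016]
contact_force: [-1.1, 0.7, 7.2]
opening: -0.0001
```

{"fn": "arm_command", "kwargs": {"rows": "-1 0 -2 0 0 0; -1.4 0 -2.4 0 0 0; -1.4 0 -2.4 0 0 0"}}

```text
t: 14.45
tool_pos: [0.4962, 0.0445, 0.1876]
tool_rot: [-2.216, -2.225, -0.02]
contact_force: [-1.9, 0.9, 10.0]
opening: 0.0
```

Run:
```python
from h import *
import pickle
st();c=cam("top");s=cam("scene")
c0=pickle.load(open("top3.pkl","rb"));s0=pickle.load(open("scene3.pkl","rb"))
g=lambda k,sl:cv2.cvtColor(k["im"][sl],cv2.COLOR_RGB2GRAY).astype(np.float32)
for nm,A,B,sl in(("top chest right",c0,c,np.s_[232:325,310:375]),("scene chest",s0,s,np.s_[180:270,260:360]),("scene front lower",s0,s,np.s_[225:290,280:390])):
    a,b=g(A,sl),g(B,sl);print(nm,cv2.phaseCorrelate(a,b,cv2.createHanningWindow(a.shape[::-1],cv2.CV_32F)))
b=cv2.resize(s["im"][150:340,250:500],None,fx=3,fy=3,interpolation=cv2.INTER_CUBIC)
cv2.imwrite("pics/z4.png",b[:,:,::-1]);st()
```

```text
14.45 [0.4962 0.0445 0.1876] [-2.216 -2.225 -0.02 ] [-1.89  0.94 10.05] 4.5464394342477553e-05
top chest right ((0.0014989630600013015, -0.011166573142517677), 1.0106340427365568)
scene chest ((-0.025586222413465975, 0.14181966775615962), 0.77204310353597)
scene front lower ((-0.25183123842045774, -0.02081325991807148), 0.7325549536281162)
14.55 [0.4963 0.0445 0.1876] [-2.216 -2.225 -0.02 ] [-2.6   0.96 10.58] -0.0003457169903110198
```

View pics/z4.png

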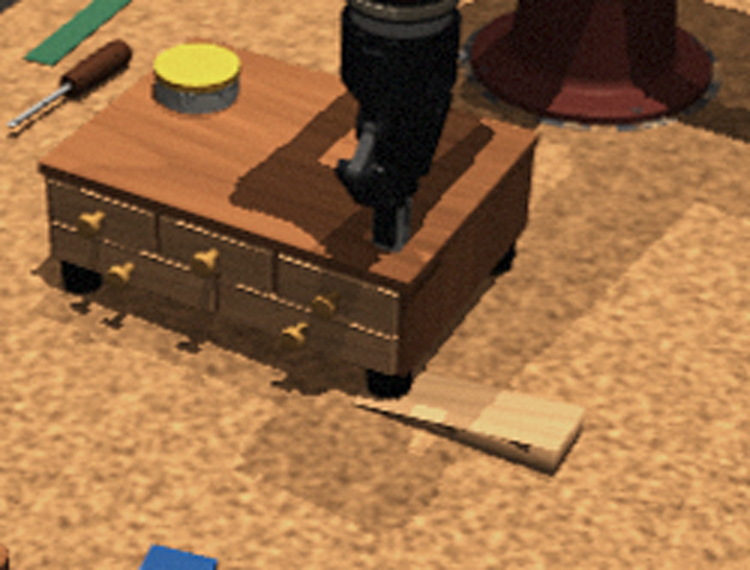

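{"fn": "arm_command", "kwargs": {"rows": "-1.6 0 -2.4 0 0 0; -2.2 0 -2.6 0 0 0; -2.2 0 -2.6 0 0 0; -2.2 0 -2.6 0 0 0; -2.2 0 -2.6 0 0 0"}}

```text
t: 15.18
tool_pos: [0.4958, 0.0445, 0.1876]
tool_rot: [2.215, 2.224, 0.026]
contact_force: [-1.1, 0.3, 10.5]
opening: -0.0003
```

Pressing at 10.5 N almost straight down, with the corner height unchanged at 0.1876 m. I'm handing in now.

```bash
python3 -c "
from h import *
print(workorder.finish_job());st()"
```

```text
the job is handed in; nothing more can be done
None
the job is handed in; nothing more can be done
```

I pushed the wedge, thin end first, under the chest's far left foot until it met firm resistance, and the chest no longer rocks. I handed the job in at about 15 s with the fingertips pressing on the corner above that foot.

- **Wedge:** I pushed its back face with two fingertips, turned it square to the chest, and slid it about 31 mm in. That puts the gap at roughly 6.6 mm. I stopped when the push reached 9.4 N, close to the 10 N at which the chest could slide; I had sent a few small pushes together, so it went a little past the 5–6 N I intended.
- **Press test:** the fingertip height stayed at 187.6 mm as the press rose from 5 to 10.5 N, so the corner did not give. The last reading was 10.5 N down with about 1.1 N sideways. An earlier press had shown up to 4.6 N sideways, which I trimmed out.
- **Chest position:** the pictures before and after wedging matched to under 0.1 pixel in both views. During the press, the overhead picture showed no movement. The scene-camera match shifted up to 0.25 pixel, but the gripper and its shadow were in that view, so I trust it less.
- **Other items:** the arm touched nothing but the wedge and the chest, and the tin, awl and die looked undisturbed in the last picture. I did not measure the other things.

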